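# Click a drum machine's pattern selector round to the seventh dot and start it

### The job

With one fingertip against the side of its pointer, push the drum machine's pattern selector clockwise, click by click, to the seventh dot (the big red dot is the first) without clicking past it; then, once it sits there, press the square orange start pad down and let it come up again. Only push: do not pinch the selector, and leave the two round knobs, the microphone, the mate cup and the flower jar as they are.

Things in the scene. Friction and masses are not known exactly. Their poses are not given: they have to be found in the camera images.
- machine: drum machine, fixed: lime-green level panel 200 mm deep (x) by 320 mm wide (y), 55 mm above the table, between 14 mm wooden cheeks 66 mm high. Origin under its centre at table height; its front, with a row of eight step keys 4 mm high, faces its -x, +y is left seen from the front, z up. The selector's axis is at (25, 5) mm in its x, y, the start pad's centre at (-58, 118) mm
- selector_axis (a point): point on the selector's vertical turning axis at the height of the panel's face. Ten dots lie round it on the panel, 42 mm out and 30 degrees apart: the first, big and red, at 135 degrees from the machine's +x towards its +y (front left), nine black ones following clockwise seen from above; the seventh is at -45 degrees (rear right). Nothing else within 70 mm
- pointer_tip (a point): pointer end of the selector, on top: 34 mm from the axis, 29.5 mm above the panel. Black upright straight bar with a white line on the pointer half; upright flanks 14 mm apart from 7 to 27 mm above the panel, reaching 27 mm from the axis to the pointer and 19 mm to the tail, with a thinner (6.4 mm) ridge to 34 and 20 mm; round skirt below, 46 mm wide, 8 mm high
- selector (a joint): turning of the selector, rad, growing clockwise seen from above: 0 at the first (red) dot, pi/6 (0.524) more at each dot, pi at the seventh, end stop at the tenth (4.71). A spring detent holds it at every dot; some 3 N at the pointer takes it over the crest half-way to the next dot, onto which it then jumps by itself. It starts on any of the first four dots
- start_pad (a joint): travel of the start pad, m: 0 up, 0.005 fully down (1.5 N to start, 4 N at the bottom); springs up by itself. It counts as pressed beyond 0.0035
- start_pad_top (a point): centre of the top of the start pad: a square orange rubber pad, 40 by 40 mm, 10 mm proud of the panel, at the machine's front left
- tempo_mark (a point): end of the white line on top of the tempo knob (round, black, 28 mm across, 17 mm high, right of the selector), 11 mm from its axis; turns freely, to be left alone
- level_mark (a point): the same on the level knob, left of the selector; to be left alone
- mic: wireless hand microphone lying on the table to the right of the machine: 190 mm long along its x, head at +x 49 mm across; origin on the table under its middle; loose
- mate_cup: wooden mate cup standing to the left of the machine: 76 mm across, 82 mm high, with a thin steel straw reaching 135 mm; origin under its centre; loose
- flower_jar: glass jar of dried flowers behind the machine: 70 mm across, 102 mm high, flowers to 195 mm; origin under its centre; loose

How it is judged:
By the outcome, as a careful person would: the job done as asked, in the order asked, and still so for the second after the job is handed in, with the robot touching nothing.
It also fails if it takes over 54 s, if anything falls off the work surface, if the arm or the gripper's body presses on something with over 40 N, if the wrist force passes 120 N, or if a joint passes its speed limit or range.

### The arm

A 7-joint arm with a two-finger parallel gripper is mounted at the origin on the work surface. World frame = base frame: x ahead of the robot, y to its left, z up, the work surface at z = 0. Lengths are in mm, angles in rad, forces in N, time in s.
With the tool pointing down it reaches from about 425 to 925 mm from the base axis. Payload 6.8 kg.
Tool frame: the origin (TCP) lies at the very end of the fingers, on their centre line; the grasp point (between the pads) lies 19 mm behind it; z points along the fingers, y is the direction in which the jaws open and shut (so a half turn about z gives the same grasp; the last joint's range is limited). The gripper opens to 88 mm and grips with 3 to 60 N. Pads are 20 mm wide; open, the fingers measure 115 mm over their backs; the gripper's body (75 mm by 178 mm) begins 61 mm behind the grasp point.
Start: joints at [-1.312, 0.477, 0.022, 1.555, -0.011, 1.109, -0.083], TCP at [242.073, 630.118, 222.664] pointing down, gripper open.
Joint ranges: [-2.96, 2.96], [-0.34, 2.1], [-1.41, 1.46], [0.24, 2.44], [-1.37, 4.51], [0.17, 1.92], [-2.96, 2.96]. Speed limits (rad/s): [2.39, 2.39, 3.14, 3.14, 3.14, 3.14, 3.14].

### API

Orientations are given as a unit quaternion [x, y, z, w].
In Python, from station import r, viewer gives the robot as it stands.
- The arm moves only by the tool move_arm, never from a script. Its argument "motion" is a list of rows, each a list of 7 numbers: the shift along the tool's x, y, z scaled (see below), then the turn, a rotation vector about the tool's x, y, z scaled (see below), then the opening, from -1 (shut) to 1 (fully open), so that 0 is half open. In form: [[dx, dy, dz, ax, ay, az, grip], ...]. A call has 1 to 5 rows; each row shifts and turns the commanded pose from where the row before left it, along the tool's axes as they then stand; what a row does not reach is not made up. The controller multiplies each number of a shift by 150 mm and each number of a turn by pi/4 rad. A row lasts 1/12 s, in which the tool goes at most 41.7 mm and 7.16 degrees, less where a joint would pass 70% of its speed; a pose out of reach is approached as far as the arm can. A call with a number of a shift or a turn outside -1 to 1 is refused whole. A call with a gripper value outside its range is refused whole. The fingers move at their own pace and stop on an object; "squeeze" is the grip in N (left out, the last holds). Time passes only in rows, so rows that do not move let the fingers close. It gives the time, the measured TCP pose, the force and the opening at its end, in the units of the state.
- r.sense(): the state, without advancing time (a new reading comes with each control period).
- viewer.capture(name): name is "scene" or "top" or "wrist"; returns a dict with "color" (400x640x3 uint8, red, green, blue), "range_z" (400x640 float32, mm along the optical axis (not along the pixel's ray), 0 where there is no reading), "fovy" (degrees; the focal length in pixels is half the picture's height over the tangent of half this angle, whatever the lens; pixels are square), "cx", "cy" (the principal point, pixels), "R" (3x3) and "t" (3): a world point X has camera coordinates R X + t; the wrist camera has in their place "T_tool_cam" (4x4, takes a point from camera to tool coordinates, whose origin is the TCP and whose axes are the flange's). Camera axes: x right, y down, z forward; pixel columns grow to the right and rows downward; lengths in mm; the calibration is good to about 2 mm. The wrist camera is an equidistant fisheye: a pixel r from the principal point sees the ray r / f radians off the axis. A picture is of the moment at which its call begins: read the wrist's pose just before it.
- r.sign_off(): hands the job in, once; it reports no verdict.
The state is a dict: "clock": time; "qpos": joint angles; "joint_vel": joint speeds; "tau": joint torques, N m; "tcp_pos": TCP position; "tool_rot": TCP orientation; "wrist_force": force on the tool from outside, world axes, zero at the start; "torque": the same for the moment, N m; "opening": finger opening in mm.
Only numpy, scipy, OpenCV 4.12 (cv2) and the standard library are available. Lean on these libraries where they do the work, as an engineer would, in place of code of your own. Each camera call takes 0.05 s, during which the arm holds its last target. There are 200 camera calls.

## Working session

There is one attempt and no reset: what is moved stays moved. The work goes in short steps, Python scripts to look and compute and a tool call to move; the robot and the scene stay as the last step left them, time stands still between calls to the robot, and variables do not carry over. Pictures are saved under pics/ and viewed, about 8 in all and at most 12, crops included, and the job is handed in when it is done.

Besides the shell and the picture viewer there is one more tool, called after "Request:" as name([rows], argument=value, ...), one row to a line, values as JSON. move_arm: Moves the arm, as the interface text tells. Its arguments: {"type":"object","properties":{"motion":{"type":"array","items":{"type":"array","items":{"type":"number"}}},"squeeze":{"type":"number"}},"required":["motion"]}

```bash
ls; mkdir -p pics; python3 - <<'E'
from station import r, viewer
import cv2,numpy as np,pickle
s=r.sense();print({k:np.round(v,3).tolist() for k,v in s.items()})
d={n:viewer.capture(n) for n in("scene","top")}
pickle.dump(d,open("c0.pkl","wb"))
for n in d:
  cv2.imwrite(f"pics/{n}0.png",d[n]["color"][:,:,::-1]);print(n,d[n]["fovy"],d[n]["cx"],d[n]["cy"],d[n]["R"],d[n]["t"])
E
```

```text
pics
{'clock': 0.0, 'qpos': [-1.312, 0.478, 0.022, 1.556, -0.011, 1.109, -0.083], 'joint_vel': [-0.001, -0.001, 0.001, 0.0, 0.003, -0.001, 0.002], 'tau': [0.0, -58.286, 1.535, -27.261, -0.054, 0.017, 0.0], 'tcp_pos': [241.91, 629.552, 221.736], 'tool_rot': [0.182, 0.983, -0.001, -0.0], 'wrist_force': [-0.238, 0.125, -0.265], 'torque': [0.015, 0.003, -0.025], 'opening': 87.742}
scene 42.44532497426725 321.541651381119 199.45732905031153 [[-0.77174982  0.63591967  0.0028959 ]
 [ 0.34046978  0.41703052 -0.8427134 ]
 [-0.5371057  -0.64937795 -0.53835466]] [ 435.16256234 -165.49072068 1537.52319625]
top 43.485334470592015 317.2552710156631 197.13981796694665 [[ 0.01383465 -0.999803    0.01423229]
 [-0.98752505 -0.0158948  -0.1566577 ]
 [ 0.15685306 -0.01188744 -0.98755041]] [  24.18922508  615.16022417 1341.14563224]
```

View pics/top0.png

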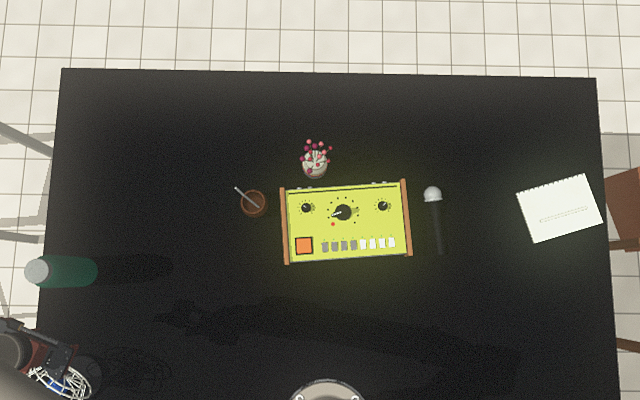

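View pics/scene0.png

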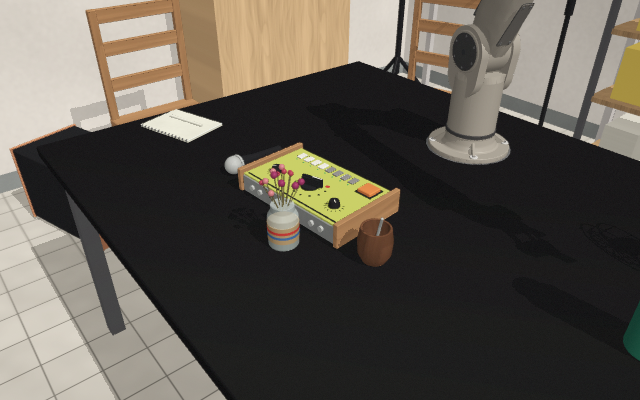

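The top view shows the machine at (345,222), its pad at (304,245), the red dot near (333,224) and the selector at (343,212). The cup is at (253,203), the jar at (315,160) and the microphone at (435,220). A green bottle stands at the left (60,270).

```bash
cat > h.py <<'E'
import numpy as np,cv2
def ray(d,u,v,z):
    f=200/np.tan(np.radians(d["fovy"]/2)); R,t=d["R"],d["t"]
    c=-R.T@t; w=R.T@np.array([(u-d["cx"])/f,(v-d["cy"])/f,1]); return c+w*(z-c[2])/w[2]
def proj(d,X):
    f=200/np.tan(np.radians(d["fovy"]/2)); p=d["R"]@X+d["t"]; return p[:2]/p[2]*f+[d["cx"],d["cy"]]
E
python3 - <<'E'
import pickle,cv2,numpy as np
from h import *
d=pickle.load(open("c0.pkl","rb"))["top"];hsv=cv2.cvtColor(d["color"],cv2.COLOR_RGB2HSV)
sub=np.zeros((400,640),np.uint8);sub[170:280,270:420]=1
def blobs(lo,hi):
    m=cv2.inRange(hsv,lo,hi)*sub;return m
g=blobs((25,100,80),(40,255,255));c=max(cv2.findContours(g,0,2)[0],key=cv2.contourArea)
# to plane z=55
P=np.array([ray(d,*p[0],55)[:2] for p in c],np.float32)
rc=cv2.minAreaRect(P);print("panel",rc)
o=blobs((5,150,150),(14,255,255));c=max(cv2.findContours(o,0,2)[0],key=cv2.contourArea)
Q=np.array([ray(d,*p[0],65)[:2] for p in c],np.float32);rp=cv2.minAreaRect(Q);print("pad",rp)
print("bottle approx",ray(d,38,270,200), ray(d,253,203,80),ray(d,315,165,100))
cen=np.array(rc[0]);pad=np.array(rp[0])
# yaw from long side
b=cv2.boxPoints(rc);e=[b[1]-b[0],b[2]-b[1]];L=max(e,key=np.linalg.norm);L=L*np.sign(L[1]);yaw=np.arctan2(-L[0],L[1])
Rm=np.array([[np.cos(yaw),-np.sin(yaw)],[np.sin(yaw),np.cos(yaw)]])
print("yaw",yaw,"pad in machine",Rm.T@(pad-cen)); sel=cen+Rm@[25,5];print("sel",sel)
dot=sel+Rm@(42*np.array([np.cos(2.356),np.sin(2.356)]));print("red dot px pred",proj(d,np.r_[dot,55]))
print("sel px",proj(d,np.r_[sel,84]))
im=cv2.resize(d["color"][180:270,270:420],None,fx=5,fy=5,interpolation=cv2.INTER_CUBIC);
cv2.imwrite("pics/crop0.png",im[:,:,::-1])
E
```

```text
panel ((549.6616821289062, -43.314453125), (196.05125427246094, 319.3619689941406), 4.997227191925049)
pad ((480.44500732421875, 69.05790710449219), (40.151206970214844, 38.80408477783203), 6.118110179901123)
bottle approx [403.59010165 700.20737579 200.        ] [590.90864341 206.82070984  80.        ] [694.065164    41.29732043 100.        ]
yaw 0.08721811 pad in machine [-59.16509083 117.97451761]
sel [574.13111656 -36.15576925]
red dot px pred [332.46831983 223.2704613 ]
sel px [343.089281  210.3798258]
```

View pics/crop0.png

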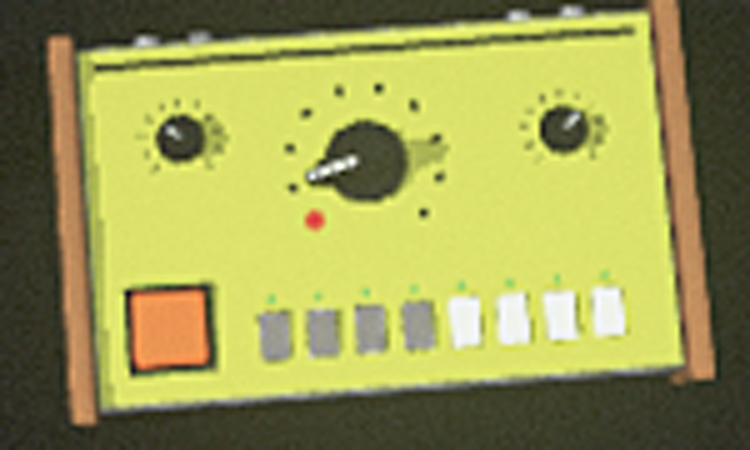

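The pointer sits on the second dot (105° in the machine frame), so it needs five clicks. I'll use the shut gripper with its +y finger leading and the jaw axis near -47° in the world frame. That keeps only one finger in contact and turns the body's narrow side to the jar.

```bash
cat >> h.py <<'E'
from scipy.spatial.transform import Rotation as Ro, Slerp
def plan(p,yaw,n,s,tilt0=True):
    """rows from state s to tool-down pose: TCP p, tool y at world angle yaw (deg)"""
    y=np.radians(yaw); Y=np.array([np.cos(y),np.sin(y),0]);Z=np.array([0,0,-1.]);X=np.cross(Y,Z)
    B=Ro.from_matrix(np.c_[X,Y,Z]); A=Ro.from_quat(s["tool_rot"]); p0=np.array(s["tcp_pos"])
    rv=(A.inv()*B).as_rotvec(); step=Ro.from_rotvec(rv/n); cur=A
    for i in range(n):
        d=cur.inv().apply((np.array(p)-p0)/n)/150; print(np.round(np.r_[d,rv/n/(np.pi/4)],3).tolist()); cur=cur*step
SEL=np.array([574.1,-36.2]); YAW=5.0
def tgt(alpha,yawy,back=0.,rad=21.,hx=10.,hy=13.5):
    """TCP xy so that the shut-finger block touches the pointer flank at machine angle alpha (deg), back mm behind it"""
    a=np.radians(alpha+YAW);u=np.array([np.cos(a),np.sin(a)]);n=np.array([-u[1],u[0]])
    y=np.radians(yawy);Y=np.array([np.cos(y),np.sin(y)]);X=np.array([Y[1],-Y[0]])
    V=[sx*hx*X+sy*hy*Y for sx in(-1,1) for sy in(-1,1)]; v=min(V,key=lambda v:n@v)
    return SEL+rad*u+(7+back)*n-v
E
python3 - <<'E'
from h import *; from station import r
for a in (105,87,57,27,-3,-33):print(a,tgt(a,-47).round(1),(tgt(a,-47)-SEL).round(1))
p=tgt(105,-47,15);print(p); plan([*p,220],-47,20,r.sense())
E
```

```text
105 [543.8 -15.8] [-30.3  20.4]
87 [549.9 -12.4] [-24.2  23.8]
57 [561.3 -11.3] [-12.8  24.9]
27 [586.3  -2.4] [12.2 33.8]
-3 [592.9 -11.8] [18.8 24.4]
-33 [594.  -23.2] [19.9 13. ]
[529.72382446 -20.93760675]
[-0.167, -0.168, 0.001, -0.0, 0.0, 0.129]
[-0.183, -0.15, 0.001, -0.0, 0.0, 0.129]
[-0.198, -0.131, 0.001, -0.0, 0.0, 0.129]
[-0.21, -0.11, 0.001, -0.0, 0.0, 0.129]
[-0.22, -0.089, 0.001, -0.0, 0.0, 0.129]
[-0.228, -0.066, 0.001, -0.0, 0.0, 0.129]
[-0.233, -0.042, 0.001, -0.0, 0.0, 0.129]
[-0.236, -0.019, 0.001, -0.0, 0.0, 0.129]
[-0.237, 0.005, 0.001, -0.0, 0.0, 0.129]
[-0.235, 0.029, 0.001, -0.0, 0.0, 0.129]
[-0.231, 0.053, 0.001, -0.0, 0.0, 0.129]
[-0.225, 0.076, 0.001, -0.0, 0.0, 0.129]
[-0.216, 0.098, 0.001, -0.0, 0.0, 0.129]
[-0.205, 0.12, 0.001, -0.0, 0.0, 0.129]
[-0.192, 0.14, 0.001, -0.0, 0.0, 0.129]
[-0.177, 0.158, 0.001, -0.0, 0.0, 0.129]
[-0.16, 0.175, 0.001, -0.0, 0.0, 0.129]
[-0.141, 0.191, 0.001, -0.0, 0.0, 0.129]
[-0.121, 0.204, 0.001, -0.0, 0.0, 0.129]
[-0.1, 0.215, 0.001, -0.0, 0.0, 0.129]
```

Request:
move_arm([
  [-0.17,-0.17,0,0,0,0.13,-1],
  [-0.18,-0.15,0,0,0,0.13,-1],
  [-0.2,-0.13,0,0,0,0.13,-1],
  [-0.21,-0.11,0,0,0,0.13,-1],
  [-0.22,-0.09,0,0,0,0.13,-1],
], squeeze=10)

```text
clock: 0.52
tcp_pos: [314.2, 465.1, 222.3]
tool_rot: [0.427, 0.904, -0.0, -0.0]
wrist_force: [0.6, -0.4, 0.1]
opening: 58.1
```

Request:
move_arm([
  [-0.23,-0.07,0,0,0,0.13,-1],
  [-0.23,-0.04,0,0,0,0.13,-1],
  [-0.24,-0.02,0,0,0,0.13,-1],
  [-0.24,0,0,0,0,0.13,-1],
  [-0.24,0.03,0,0,0,0.13,-1],
])

```text
clock: 0.93
tcp_pos: [384.4, 300.1, 222.5]
tool_rot: [0.641, 0.767, -0.0, -0.0]
wrist_force: [1.3, 0.0, 0.2]
opening: 25.3
```

Request:
move_arm([
  [-0.23,0.05,0,0,0,0.13,-1],
  [-0.22,0.08,0,0,0,0.13,-1],
  [-0.22,0.1,0,0,0,0.13,-1],
  [-0.2,0.12,0,0,0,0.13,-1],
  [-0.19,0.14,0,0,0,0.13,-1],
])

```text
clock: 1.35
tcp_pos: [455.3, 138.0, 222.6]
tool_rot: [0.814, 0.58, -0.0, -0.0]
wrist_force: [0.6, 0.9, -0.0]
opening: 0.8
```

Request:
move_arm([
  [-0.18,0.16,0,0,0,0.13,-1],
  [-0.16,0.175,0,0,0,0.13,-1],
  [-0.14,0.19,0,0,0,0.13,-1],
  [-0.12,0.2,0,0,0,0.13,-1],
  [-0.1,0.215,0,0,0,0.13,-1],
])

```text
clock: 1.77
tcp_pos: [524.5, -25.4, 222.6]
tool_rot: [0.934, 0.356, -0.0, -0.0]
wrist_force: [0.1, 0.6, -0.5]
opening: 0.2
```

```bash
python3 - <<'E'
from h import *; from station import r,viewer
import pickle
s=r.sense(); d=viewer.capture("wrist");pickle.dump((s,d),open("w1.pkl","wb"))
print(np.round(s["tcp_pos"],1),s["tool_rot"],d["fovy"],d["cx"],d["cy"],d["T_tool_cam"])
cv2.imwrite("pics/w1.png",d["color"][:,:,::-1])
p=tgt(105,-47,12);print(p); plan([*p,120],-47,5,r.sense())
E
```

```text
[524.5 -25.4 222.6] [ 9.34456846e-01  3.56076359e-01 -1.52246137e-05 -1.73313256e-04] 65.70646984690485 320.72412945896144 199.1816216417331 [[-7.15783366e-04 -9.66875372e-01 -2.55247923e-01  6.91895260e+01]
 [ 9.99997899e-01 -2.01754981e-04 -2.04001636e-03 -3.66917240e-01]
 [ 1.92094404e-03 -2.55248847e-01  9.66873485e-01 -1.62910915e+02]
 [ 0.00000000e+00  0.00000000e+00  0.00000000e+00  1.00000000e+00]]
[532.54290232 -19.91154632]
[0.017, -0.008, 0.138, 0.001, 0.0, -0.009]
[0.017, -0.008, 0.138, 0.001, 0.0, -0.009]
[0.018, -0.008, 0.138, 0.001, 0.0, -0.009]
[0.018, -0.008, 0.138, 0.001, 0.0, -0.009]
[0.018, -0.007, 0.138, 0.001, 0.0, -0.009]
```

View pics/w1.png

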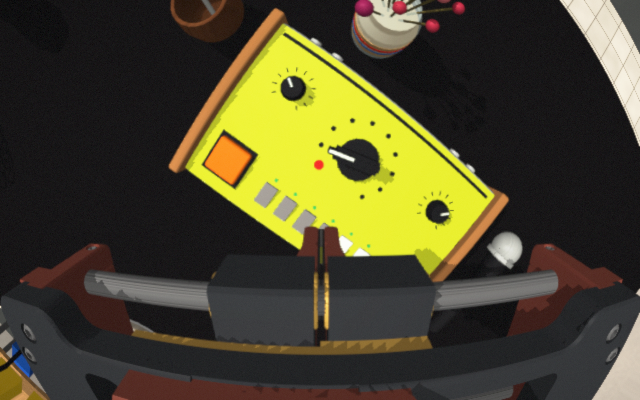

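The wrist view shows the shut fingers at (322,235), the selector at (358,160) pointing to the dot after the red one, the red dot at (319,165) and the pad at (229,158). I'll refine the axis from the dots and the pad.

```bash
cat >> h.py <<'E'
def wray(s,d,u,v,z):
    f=200/np.radians(d["fovy"]/2) if False else 200/np.tan(np.radians(d["fovy"]/2))
    x,y=u-d["cx"],v-d["cy"];rr=np.hypot(x,y);th=rr/f
    w=np.array([x/rr*np.sin(th),y/rr*np.sin(th),np.cos(th)]);T=d["T_tool_cam"];A=Ro.from_quat(s["tool_rot"]).as_matrix()
    c=A@T[:3,3]+s["tcp_pos"];w=A@T[:3,:3]@w;return c+w*(z-c[2])/w[2]
def dots(s,d):
    hsv=cv2.cvtColor(d["color"],cv2.COLOR_RGB2HSV)
    def cents(m,lo,hi):
        n,_,st,c=cv2.connectedComponentsWithStats(m);return [c[i] for i in range(1,n) if lo<=st[i,4]<=hi]
    red=cents(cv2.inRange(hsv,(0,180,150),(5,255,255))|cv2.inRange(hsv,(175,180,150),(180,255,255)),15,400)
    blk=cents(cv2.inRange(hsv,(0,0,0),(180,255,90)),4,80)
    ora=cents(cv2.inRange(hsv,(6,180,180),(16,255,255)),500,9000)
    R=[wray(s,d,*p,55)[:2] for p in red];B=[wray(s,d,*p,55)[:2] for p in blk];O=[wray(s,d,*p,65)[:2] for p in ora]
    return R,B,O
E
python3 - <<'E'
from h import *; import pickle
from scipy.optimize import least_squares
s,d=pickle.load(open("w1.pkl","rb"));R,B,O=dots(s,d)
R=[p for p in R if np.linalg.norm(p-SEL)<60];O=[p for p in O if abs(p[1])<120]
B=[p for p in B if 34<np.linalg.norm(p-SEL)<50]
print("red",R,"orange",O,"nb",len(B))
P=np.array(B+R);k=least_squares(lambda q:np.hypot(*(P-q[:2]).T)-q[2],[*SEL,42]).x;print("circle",k)
a=np.degrees(np.arctan2(*(P-k[:2]).T[::-1]));print(np.round(a,1)," yaw est",np.round((a-15+15)%30-15,1))
E
```

```text
red [array([537.51200963,  -9.13257211])] orange [array([478.12923458,  69.46995838])] nb 9
circle [569.88380046 -35.94756593  42.07842079]
[  49.9   20.1   80.1  -10.4  109.8  -40.1  -70.1 -100.1 -129.4  140.4]  yaw est [4.9 5.1 5.1 4.6 4.8 4.9 4.9 4.9 5.6 5.4]
```

```bash
sed -i 's/^SEL=.*/SEL=np.array([571.2,-36.0]); YAW=5.0/' h.py; python3 - <<'E'
from h import *; from station import r
s=r.sense();p=tgt(105,-47,12);print(p);plan([*p,70],-47,5,s)
s2=dict(s,tcp_pos=[*p,70],tool_rot=Ro.from_matrix(np.c_[[np.sin(np.radians(-47)),-np.cos(np.radians(-47)),0],[np.cos(np.radians(-47)),np.sin(np.radians(-47)),0],[0,0,-1]]).as_quat())
plan([*tgt(105,-47,2),70],-47,2,s2); s2["tcp_pos"]=[*tgt(105,-47,2),70]
plan([*tgt(82,-47,0),70],-47,6,s2)
E
```

```text
[529.64290232 -19.71154632]
[0.015, -0.011, 0.204, 0.001, 0.0, -0.009]
[0.015, -0.011, 0.204, 0.001, 0.0, -0.009]
[0.015, -0.011, 0.204, 0.001, 0.0, -0.009]
[0.015, -0.011, 0.204, 0.001, 0.0, -0.009]
[0.015, -0.01, 0.204, 0.001, 0.0, -0.009]Traceback (most recent call last):
  File "<stdin>", line 3, in <module>
  File "scipy/spatial/transform/_rotation.pyx", line 1143, in scipy.spatial.transform._rotation.Rotation.from_matrix
ValueError: Non-positive determinant (left-handed or null coordinate frame) in rotation matrix 0: [[-0.7313537   0.68199836  0.        ]
 [-0.68199836 -0.7313537   0.        ]
 [ 0.          0.         -1.        ]].
```

Request:
move_arm([
  [0.015,-0.01,0.2,0,0,-0.009,-1],
  [0.015,-0.01,0.2,0,0,-0.009,-1],
  [0.015,-0.01,0.2,0,0,-0.009,-1],
  [0.015,-0.01,0.2,0,0,-0.009,-1],
  [0.015,-0.01,0.2,0,0,-0.009,-1],
])

```text
clock: 2.23
tcp_pos: [527.2, -10.4, 71.1]
tool_rot: [0.927, 0.375, -0.0, -0.0]
wrist_force: [0.4, 0.7, 0.6]
opening: 0.6
```

```bash
python3 - <<'E'
from h import *; from station import r,viewer
s=r.sense();print(np.round(s["tcp_pos"],1),s["wrist_force"].round(1) if hasattr(s["wrist_force"],"round") else s["wrist_force"]);
d=viewer.capture("wrist");cv2.imwrite("pics/w2.png",d["color"][:,:,::-1])
plan([*tgt(105,-47,2),70],-47,2,s); s["tcp_pos"]=[*tgt(105,-47,2),70]
print();plan([*tgt(82,-47,0),70],-47,6,s)
E
```

```text
[527.2 -10.4  71.1] [0.4 0.7 0.6]
[0.015, 0.042, 0.004, -0.0, 0.0, 0.012]
[0.015, 0.042, 0.004, -0.0, 0.0, 0.012]

[0.011, 0.004, -0.0, -0.0, 0.0, 0.004]
[0.011, 0.004, -0.0, -0.0, 0.0, 0.004]
[0.011, 0.004, -0.0, -0.0, 0.0, 0.004]
[0.011, 0.004, -0.0, -0.0, 0.0, 0.004]
[0.011, 0.004, -0.0, -0.0, 0.0, 0.004]
[0.011, 0.004, -0.0, -0.0, 0.0, 0.004]
```

View pics/w2.png

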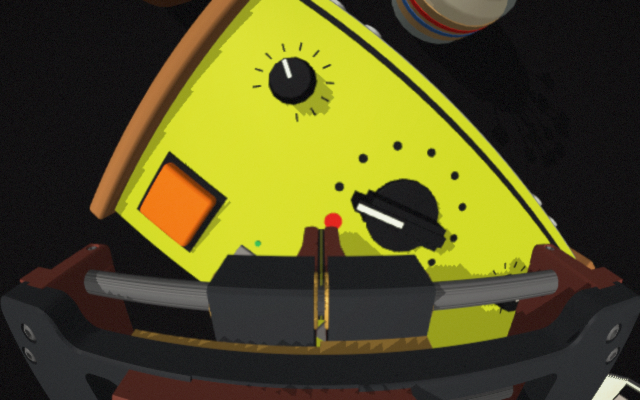

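The wrist view shows the shut fingertips at (322,235), just in front of the bar, whose white line runs (357,206)–(402,225), with clear space between. The measured pose lags the command, so I'll settle and re-read.

Request:
move_arm([
  [0,0,0,0,0,0,-1],
  [0,0,0,0,0,0,-1],
])

```text
clock: 2.45
tcp_pos: [527.6, -11.1, 73.3]
tool_rot: [0.927, 0.375, -0.0, 0.0]
wrist_force: [0.5, -0.4, 0.7]
opening: 0.2
```

```bash
cat >> h.py <<'E'
def leg(steps,z=70):
    from station import r
    s=r.sense();print("at",np.round(s["tcp_pos"],1),"F",np.round(s["wrist_force"],1))
    for a,yw,b,n in steps:
        p=[*tgt(a,yw,b),z];print("->",a,yw,b,np.round(p,1));plan(p,yw,n,s)
        y=np.radians(yw);Y=np.array([np.cos(y),np.sin(y),0]);Z=np.array([0,0,-1.])
        s["tcp_pos"]=p;s["tool_rot"]=Ro.from_matrix(np.c_[np.cross(Y,Z),Y,Z]).as_quat()
E
python3 -c "
from h import *
leg([(105,-47,2,2),(82,-47,0,6)])"
```

```text
at [527.6 -11.1  73.3] F [ 0.5 -0.4  0.7]
-> 105 -47 2 [539.  -16.3  70. ]
[0.015, 0.039, 0.011, 0.0, 0.0, 0.011]
[0.016, 0.039, 0.011, 0.0, 0.0, 0.011]
-> 82 -47 0 [548.8 -11.6  70. ]
[0.011, 0.004, 0.0, 0.0, 0.0, 0.0]
[0.011, 0.004, 0.0, 0.0, 0.0, 0.0]
[0.011, 0.004, 0.0, 0.0, 0.0, 0.0]
[0.011, 0.004, 0.0, 0.0, 0.0, 0.0]
[0.011, 0.004, 0.0, 0.0, 0.0, 0.0]
[0.011, 0.004, 0.0, 0.0, 0.0, 0.0]
```

Request:
move_arm([
  [0.015,0.04,0.01,0,0,0.01,-1],
  [0.015,0.04,0.01,0,0,0.01,-1],
  [0,0,0,0,0,0,-1],
  [0,0,0,0,0,0,-1],
])

```text
clock: 2.78
tcp_pos: [540.3, -16.7, 70.6]
tool_rot: [0.93, 0.367, 0.001, 0.0]
wrist_force: [0.2, -0.2, 0.4]
opening: 0.5
```

Request:
move_arm([
  [0.011,0.004,0,0,0,0,-1],
  [0.011,0.004,0,0,0,0,-1],
  [0.011,0.004,0,0,0,0,-1],
])

```text
clock: 3.03
tcp_pos: [543.5, -14.2, 69.7]
tool_rot: [0.93, 0.367, -0.0, -0.0]
wrist_force: [-3.1, -0.7, 2.4]
opening: 0.3
```

Request:
move_arm([
  [0.011,0.004,0,0,0,0,-1],
  [0.011,0.004,0,0,0,0,-1],
  [0.011,0.004,0,0,0,0,-1],
  [0,0,0,0,0,0,-1],
  [0,0,0,0,0,0,-1],
])

```text
clock: 3.45
tcp_pos: [549.4, -12.0, 69.7]
tool_rot: [0.93, 0.368, 0.0, 0.0]
wrist_force: [0.5, 0.7, 0.5]
opening: 0.6
```

```bash
python3 - <<'E'
from h import *; from station import viewer
d=viewer.capture("wrist");t=viewer.capture("top")["color"][180:270,270:420]
cv2.imwrite("pics/w3.png",np.vstack([d["color"][:, :],cv2.resize(t,(640,384))[:200]])[:,:,::-1])
leg([(75,-47,2,1),(52,-47,0,6)])
E
```

```text
at [549.1 -12.1  69.7] F [-0.5  0.3 -0.1]
-> 75 -47 2 [549.5 -10.7  70. ]
[0.008, -0.005, -0.002, 0.0, -0.0, 0.003]
-> 52 -47 0 [560.2 -11.5  70. ]
[0.008, 0.009, 0.0, 0.0, 0.0, 0.0]
[0.008, 0.009, 0.0, 0.0, 0.0, 0.0]
[0.008, 0.009, 0.0, 0.0, 0.0, 0.0]
[0.008, 0.009, 0.0, 0.0, 0.0, 0.0]
[0.008, 0.009, 0.0, 0.0, 0.0, 0.0]
[0.008, 0.009, 0.0, 0.0, 0.0, 0.0]
```

View pics/w3.png

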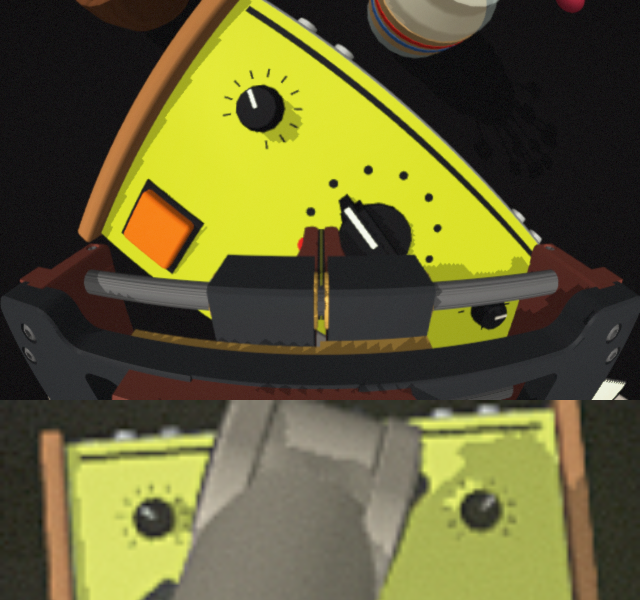

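The bar now points at the third dot (334,183), with no contact force: one clean click. Now I'll make the second.

Request:
move_arm([
  [0.008,-0.005,0,0,0,0,-1],
  [0.008,0.009,0,0,0,0,-1],
  [0.008,0.009,0,0,0,0,-1],
  [0.008,0.009,0,0,0,0,-1],
])

```text
clock: 3.88
tcp_pos: [554.6, -11.2, 69.6]
tool_rot: [0.93, 0.367, -0.0, -0.0]
wrist_force: [-1.2, 0.9, 0.0]
opening: 0.6
```

Request:
move_arm([
  [0.008,0.009,0,0,0,0,-1],
  [0.008,0.009,0,0,0,0,-1],
  [0.008,0.009,0,0,0,0,-1],
  [0,0,0,0,0,0,-1],
  [0,0,0,0,0,0,-1],
])

```text
clock: 4.3
tcp_pos: [560.4, -11.9, 69.7]
tool_rot: [0.93, 0.367, 0.0, 0.0]
wrist_force: [-0.1, 0.7, -0.1]
opening: 0.8
```

```bash
cat >> h.py <<'E'
def pointer(s,d):
    """machine angle of the white line on the selector, from the wrist view"""
    hsv=cv2.cvtColor(d["color"],cv2.COLOR_RGB2HSV);m=cv2.inRange(hsv,(0,0,170),(180,60,255))
    for c in cv2.findContours(m,0,2)[0]:
        if cv2.contourArea(c)<15: continue
        P=np.array([wray(s,d,*p[0],84.5)[:2] for p in c],np.float32)
        if np.linalg.norm(P.mean(0)-SEL)<34:
            q=P.mean(0)-SEL;v=cv2.fitLine(P,2,0,.01,.01).ravel()[:2];v=v*np.sign(v@q)
            print("pointer px",c.mean(0).ravel().round(),"angle by line",np.round(np.degrees(np.arctan2(v[1],v[0]))-YAW,1),"by centre",np.round(np.degrees(np.arctan2(q[1],q[0]))-YAW,1),"n",len(c))
def look(name):
    from station import r,viewer
    s=r.sense();d=viewer.capture("wrist");cv2.imwrite(f"pics/{name}.png",d["color"][:,:,::-1]);pointer(s,d)
E
python3 -c "
from h import *
look('w4')
leg([(45,-30,6,3),(45,-30,2,1),(22,-30,0,6)])"
```

```text
pointer px [352. 235.] angle by line 60.0 by centre 63.4 n 62
at [560.3 -12.1  69.7] F [-0.1  0.6 -0.7]
-> 45 -30 6 [568.    3.9  70. ]
[0.037, -0.014, -0.001, 0.0, -0.0, -0.125]
[0.038, -0.01, -0.001, 0.0, -0.0, -0.125]
[0.039, -0.007, -0.001, 0.0, -0.0, -0.125]
-> 45 -30 2 [571.1   1.3  70. ]
[-0.005, 0.026, 0.0, 0.0, 0.0, 0.0]
-> 22 -30 0 [580.   -4.8  70. ]
[-0.001, 0.012, 0.0, 0.0, 0.0, 0.0]
[-0.001, 0.012, 0.0, 0.0, 0.0, 0.0]
[-0.001, 0.012, 0.0, 0.0, 0.0, 0.0]
[-0.001, 0.012, 0.0, 0.0, 0.0, 0.0]
[-0.001, 0.012, 0.0, 0.0, 0.0, 0.0]
[-0.001, 0.012, 0.0, 0.0, 0.0, 0.0]
```

View pics/w4.png

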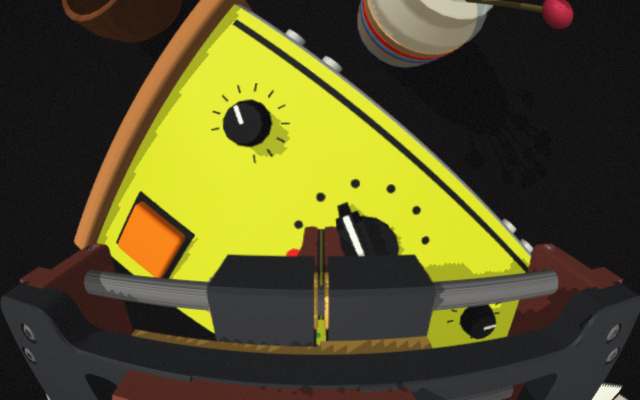

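The bar is between dot 3 (321,197) and dot 4 (355,184), held on the crest by the finger, so contact comes about 8° later than my model says. I'll push a bit more.

Request:
move_arm([
  [0.006,0.008,0,0,0,0,-1],
  [0.006,0.008,0,0,0,0,-1],
  [0,0,0,0,0,0,-1],
  [0,0,0,0,0,0,-1],
])

```text
clock: 4.68
tcp_pos: [563.2, -12.6, 69.7]
tool_rot: [0.93, 0.367, 0.0, 0.0]
wrist_force: [0.3, -0.9, 0.4]
opening: 0.5
```

```bash
python3 -c "
from h import *
look('w5')
leg([(45,-30,6,3),(45,-30,1,1),(19,-30,0,6)])"
```

```text
pointer px [360. 237.] angle by line 45.3 by centre 46.9 n 21
at [563.  -12.5  69.7] F [ 0.   0.3 -0.1]
-> 45 -30 6 [568.    3.9  70. ]
[0.033, -0.019, -0.001, 0.0, -0.0, -0.125]
[0.035, -0.016, -0.001, 0.0, -0.0, -0.125]
[0.036, -0.012, -0.001, 0.0, -0.0, -0.125]
-> 45 -30 1 [571.9   0.6  70. ]
[-0.006, 0.033, 0.0, 0.0, 0.0, 0.0]
-> 19 -30 0 [580.8  -5.7  70. ]
[-0.001, 0.012, 0.0, 0.0, 0.0, 0.0]
[-0.001, 0.012, 0.0, 0.0, 0.0, 0.0]
[-0.001, 0.012, 0.0, 0.0, 0.0, 0.0]
[-0.001, 0.012, 0.0, 0.0, 0.0, 0.0]
[-0.001, 0.012, 0.0, 0.0, 0.0, 0.0]
[-0.001, 0.012, 0.0, 0.0, 0.0, 0.0]
```

The white line reads 45°, so it is on dot 4. I'll back off, turn a little, and push the third click.

Request:
move_arm([
  [0,-0.04,0,0,0,0,-1],
  [0.033,-0.01,0,0,0,-0.125,-1],
  [0.035,0,0,0,0,-0.125,-1],
  [0.036,0.003,0,0,0,-0.125,-1],
  [0,0,0,0,0,0,-1],
])

```text
clock: 5.15
tcp_pos: [568.7, 5.9, 69.7]
tool_rot: [0.865, 0.502, 0.0, -0.0]
wrist_force: [0.8, -0.5, 0.2]
opening: 0.9
```

Request:
move_arm([
  [-0.006,0.033,0,0,0,0,-1],
  [-0.001,0.012,0,0,0,0,-1],
  [-0.001,0.012,0,0,0,0,-1],
  [-0.001,0.012,0,0,0,0,-1],
  [0,0,0,0,0,0,-1],
])

```text
clock: 5.57
tcp_pos: [576.6, -2.2, 69.6]
tool_rot: [0.866, 0.499, -0.0, 0.0]
wrist_force: [-1.0, -0.2, 1.0]
opening: 0.4
```

```bash
python3 -c "
from h import *
look('w6')
leg([(19,-30,0,3),(15,-47,3,3)])"
```

```text
at [576.5  -2.1  69.6] F [ 0.1  0.7 -0.3]
-> 19 -30 0 [580.8  -5.7  70. ]
[-0.002, 0.012, -0.001, -0.0, 0.0, -0.001]
[-0.002, 0.012, -0.001, -0.0, 0.0, -0.001]
[-0.002, 0.012, -0.001, -0.0, 0.0, -0.001]
-> 15 -47 3 [585.6  -2.7  70. ]
[0.011, 0.006, 0.0, 0.0, 0.0, 0.126]
[0.011, 0.005, 0.0, 0.0, 0.0, 0.126]
[0.012, 0.004, 0.0, 0.0, 0.0, 0.126]
```

Request:
move_arm([
  [-0.002,0.012,0,0,0,0,-1],
  [-0.002,0.012,0,0,0,0,-1],
  [0,0,0,0,0,0,-1],
])

```text
clock: 5.87
tcp_pos: [579.3, -3.5, 69.5]
tool_rot: [0.866, 0.5, -0.0, -0.001]
wrist_force: [-2.1, 2.5, 1.2]
opening: 0.4
```

Request:
move_arm([
  [-0.002,0.012,0,0,0,0,-1],
  [0,0,0,0,0,0,-1],
  [0,0,0,0,0,0,-1],
])

```text
clock: 6.12
tcp_pos: [581.4, -5.8, 69.8]
tool_rot: [0.866, 0.5, 0.0, 0.001]
wrist_force: [-0.3, -1.0, 0.5]
opening: 0.4
```

```bash
python3 - <<'E'
from h import *; from station import viewer
look('w7')
sc=viewer.capture("scene");p=proj(sc,np.r_[SEL,84]);print(p)
x,y=int(p[0]),int(p[1]);im=cv2.resize(sc["color"][y-35:y+35,x-45:x+45],(720,560),interpolation=cv2.INTER_CUBIC)
cv2.imwrite("pics/s7.png",im[:,:,::-1]);leg([])
E
```

```text
[309.48027603 175.25200221]
at [581.2  -6.   69.8] F [ 0.5 -0.6 -0.8]
```

View pics/s7.png

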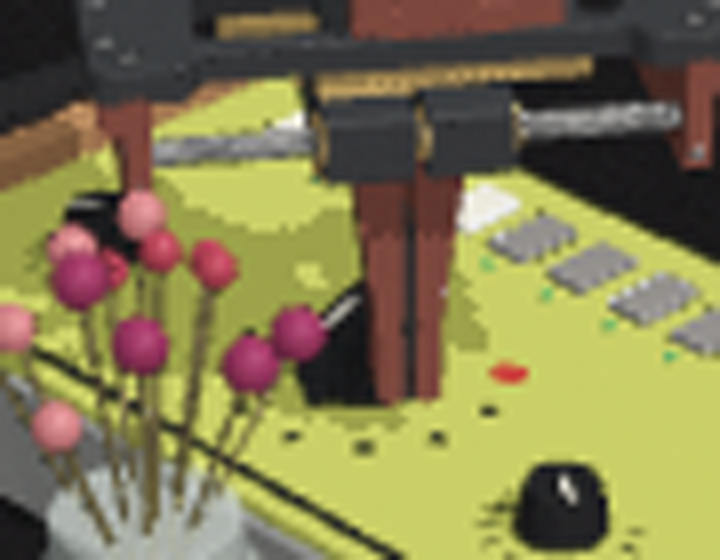

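The push force rose to 3.3 N and then dropped. The scene crop shows the bar with its white line at (340,312) pointing to the fifth dot (290,437), so that was the third click. The contact offset is consistently about 3 mm, so I'll allow for it.

```bash
cat >> h.py <<'E'
def spointer():
    from station import viewer
    sc=viewer.capture("scene");hsv=cv2.cvtColor(sc["color"],cv2.COLOR_RGB2HSV);m=cv2.inRange(hsv,(0,0,110),(180,70,255));P=[]
    for v,u in np.argwhere(m):
        w=ray(sc,u,v,84.5)[:2]
        if np.linalg.norm(w-SEL)<36: P.append(w)
    P=np.array(P);print("scene white pts: n",len(P))
    if len(P)>3:
        q=np.median(P,0)-SEL;l=cv2.fitLine(P.astype(np.float32),2,0,.01,.01).ravel()[:2];l=l*np.sign(l@q)
        print("centre angle",np.degrees(np.arctan2(q[1],q[0]))-YAW,"r",np.hypot(*q),"line",np.degrees(np.arctan2(l[1],l[0]))-YAW)
    return sc
E
python3 -c "
from h import *
spointer()
leg([(15,-47,4,3),(15,-47,0,1),(-8,-47,-3,6)])"
```

```text
scene white pts: n 6
centre angle 15.863878287509522 r 16.750637182983972 line 9.015382354852505
at [581.1  -5.9  69.8] F [-0.4 -0.7 -1. ]
-> 15 -47 4 [585.3  -1.8  70. ]
[0.013, 0.003, -0.0, 0.0, 0.0, 0.126]
[0.013, 0.002, -0.0, 0.0, 0.0, 0.126]
[0.013, 0.001, -0.0, 0.0, 0.0, 0.126]
-> 15 -47 0 [586.6  -5.5  70. ]
[-0.01, 0.025, 0.0, 0.0, 0.0, 0.0]
-> -8 -47 -3 [590.5 -16.4  70. ]
[-0.005, 0.012, 0.0, 0.0, 0.0, 0.0]
[-0.005, 0.012, 0.0, 0.0, 0.0, 0.0]
[-0.005, 0.012, 0.0, 0.0, 0.0, 0.0]
[-0.005, 0.012, 0.0, 0.0, 0.0, 0.0]
[-0.005, 0.012, 0.0, 0.0, 0.0, 0.0]
[-0.005, 0.012, 0.0, 0.0, 0.0, 0.0]
```

Request:
move_arm([
  [0,-0.02,0,0,0,0,-1],
  [0.013,0.009,0,0,0,0.126,-1],
  [0.013,0.009,0,0,0,0.126,-1],
  [0.013,0.008,0,0,0,0.126,-1],
  [-0.01,0.025,0,0,0,0,-1],
])

```text
clock: 6.68
tcp_pos: [586.4, -4.1, 69.5]
tool_rot: [0.931, 0.365, -0.0, -0.0]
wrist_force: [0.4, 0.4, 0.0]
opening: 0.2
```

Request:
move_arm([
  [-0.005,0.012,0,0,0,0,-1],
  [-0.005,0.012,0,0,0,0,-1],
  [-0.005,0.012,0,0,0,0,-1],
  [0,0,0,0,0,0,-1],
])

```text
clock: 7.02
tcp_pos: [588.3, -10.4, 69.7]
tool_rot: [0.93, 0.367, 0.0, -0.0]
wrist_force: [0.4, 2.2, -0.1]
opening: 0.4
```

Request:
move_arm([
  [-0.005,0.012,0,0,0,0,-1],
  [0,0,0,0,0,0,-1],
  [0,0,0,0,0,0,-1],
])

```text
clock: 7.27
tcp_pos: [589.1, -11.7, 69.7]
tool_rot: [0.93, 0.367, 0.0, -0.0]
wrist_force: [0.3, 3.5, -0.1]
opening: 0.4
```

```bash
python3 -c "
from h import *
spointer();look('w8')
leg([(-8,-47,-3,2)])"
```

```text
scene white pts: n 2
at [589.1 -11.8  69.7] F [-0.2  2.9 -0.2]
-> -8 -47 -3 [590.5 -16.4  70. ]
[-0.007, 0.015, -0.001, -0.0, -0.0, 0.0]
[-0.007, 0.015, -0.001, -0.0, -0.0, 0.0]
```

Contact is steady at about 3 N and not yet over the crest, so I'll keep pushing in small steps.

Request:
move_arm([
  [-0.006,0.012,0,0,0,0,-1],
  [0,0,0,0,0,0,-1],
  [0,0,0,0,0,0,-1],
])

```text
clock: 7.62
tcp_pos: [589.6, -15.3, 69.7]
tool_rot: [0.931, 0.366, -0.0, 0.001]
wrist_force: [-0.5, 0.2, -0.1]
opening: 0.8
```

Request:
move_arm([
  [-0.004,0.008,0,0,0,0,-1],
  [0,0,0,0,0,0,-1],
  [0,0,0,0,0,0,-1],
])

```text
clock: 7.87
tcp_pos: [589.7, -16.4, 69.6]
tool_rot: [0.931, 0.366, -0.0, 0.0]
wrist_force: [-0.8, -1.2, -0.2]
opening: 0.5
```

```bash
python3 -c "
from h import *
spointer();look('w9')
leg([(-15,-62,4,3),(-15,-62,0,1),(-38,-62,-3,6)])"
```

```text
scene white pts: n 6
centre angle -12.668313169183605 r 26.69491752398534 line -6.328278272360685
at [589.8 -16.   69.6] F [-0.9  0.1  1.2]
-> -15 -62 4 [596.3 -12.2  70. ]
[0.016, 0.004, -0.001, 0.0, 0.0, 0.111]
[0.016, 0.002, -0.001, 0.0, 0.0, 0.111]
[0.017, 0.001, -0.001, 0.0, 0.0, 0.111]
-> -15 -62 0 [595.6 -16.1  70. ]
[-0.016, 0.021, 0.0, 0.0, 0.0, 0.0]
-> -38 -62 -3 [593.5 -27.5  70. ]
[-0.008, 0.01, 0.0, 0.0, 0.0, 0.0]
[-0.008, 0.01, 0.0, 0.0, 0.0, 0.0]
[-0.008, 0.01, 0.0, 0.0, 0.0, 0.0]
[-0.008, 0.01, 0.0, 0.0, 0.0, 0.0]
[-0.008, 0.01, 0.0, 0.0, 0.0, 0.0]
[-0.008, 0.01, 0.0, 0.0, 0.0, 0.0]
```

The force dropped and the line reads about -13°, so it is on dot 6. Now the last click, in small steps.

Request:
move_arm([
  [0,-0.02,0,0,0,0,-1],
  [0.016,0.011,0,0,0,0.11,-1],
  [0.016,0.009,0,0,0,0.11,-1],
  [0.017,0.006,0,0,0,0.11,-1],
  [-0.016,0.021,0,0,0,0,-1],
])

```text
clock: 8.38
tcp_pos: [595.9, -14.4, 69.5]
tool_rot: [0.97, 0.242, 0.0, -0.0]
wrist_force: [-1.1, 1.1, -0.5]
opening: 0.7
```

Request:
move_arm([
  [-0.008,0.01,0,0,0,0,-1],
  [-0.008,0.01,0,0,0,0,-1],
  [-0.008,0.01,0,0,0,0,-1],
  [0,0,0,0,0,0,-1],
])

```text
clock: 8.72
tcp_pos: [594.7, -21.1, 69.7]
tool_rot: [0.97, 0.243, 0.0, -0.0]
wrist_force: [2.4, 2.7, -1.2]
opening: 0.2
```

Request:
move_arm([
  [-0.008,0.01,0,0,0,0,-1],
  [0,0,0,0,0,0,-1],
  [0,0,0,0,0,0,-1],
])

```text
clock: 8.97
tcp_pos: [594.7, -22.9, 69.8]
tool_rot: [0.97, 0.243, 0.001, -0.0]
wrist_force: [2.8, 3.3, -2.4]
opening: 0.6
```

```bash
python3 -c "
from h import *
spointer();look('w10')
leg([(-38,-62,-3,2)])"
```

```text
scene white pts: n 3
at [594.6 -23.1  69.8] F [ 3.5  3.1 -1.6]
-> -38 -62 -3 [593.5 -27.5  70. ]
[-0.01, 0.011, -0.001, 0.0, -0.001, 0.002]
[-0.01, 0.011, -0.001, 0.0, -0.001, 0.002]
```

Request:
move_arm([
  [-0.008,0.008,0,0,0,0,-1],
  [0,0,0,0,0,0,-1],
  [0,0,0,0,0,0,-1],
])

```text
clock: 9.32
tcp_pos: [592.6, -26.1, 69.5]
tool_rot: [0.97, 0.243, -0.001, 0.0]
wrist_force: [-0.2, -0.1, -0.1]
opening: 0.6
```

```bash
python3 -c "
from h import *
spointer();look('w11')
leg([(-38,-62,-3,2)])"
```

```text
scene white pts: n 3
at [592.6 -25.9  69.5] F [-1.2 -0.6 -0.3]
-> -38 -62 -3 [593.5 -27.5  70. ]
[0.0, 0.006, -0.002, -0.0, 0.001, 0.001]
[0.0, 0.006, -0.002, -0.0, 0.001, 0.001]
```

The force dropped to zero, so it clicked. I'll back off, rise, and look from above.

Request:
move_arm([
  [0.03,-0.015,0,0,0,0,-1],
  [0.02,-0.02,-0.05,0,0,0,-1],
  [0,0,-0.2,0,0,0,-1],
  [0,0,-0.25,0,0,0,-1],
  [0,0,-0.25,0,0,0,-1],
])

```text
clock: 9.83
tcp_pos: [597.1, -16.5, 183.3]
tool_rot: [0.97, 0.243, -0.001, 0.0]
wrist_force: [0.7, -0.1, -0.2]
opening: 0.4
```

```bash
python3 - <<'E'
from h import *; from station import r
s=r.sense();print(s["tcp_pos"]);plan([500,30,180],-47,5,s)
E
```

```text
[597.06133671 -16.46146451 183.29491777]
[-0.085, -0.116, 0.005, -0.0, 0.001, -0.066]
[-0.079, -0.12, 0.005, -0.0, 0.001, -0.066]
[-0.072, -0.124, 0.005, -0.0, 0.001, -0.066]
[-0.066, -0.127, 0.004, -0.0, 0.001, -0.066]
[-0.059, -0.131, 0.004, -0.0, 0.001, -0.066]
```

Request:
move_arm([
  [-0.085,-0.116,0,0,0,-0.066,-1],
  [-0.08,-0.12,0,0,0,-0.066,-1],
  [-0.07,-0.12,0,0,0,-0.066,-1],
  [-0.066,-0.127,0,0,0,-0.066,-1],
  [-0.06,-0.13,0,0,0,-0.066,-1],
])

```text
clock: 10.25
tcp_pos: [500.3, 29.8, 182.7]
tool_rot: [0.93, 0.368, 0.0, -0.0]
wrist_force: [0.8, 0.1, 0.2]
opening: 0.6
```

Request:
move_arm([
  [0,0,0,0,0,0,-1],
  [0,0,0,0,0,0,-1],
])

```text
clock: 10.42
tcp_pos: [500.7, 30.1, 182.7]
tool_rot: [0.93, 0.367, 0.0, -0.001]
wrist_force: [0.7, -0.3, 0.1]
opening: 0.3
```

```bash
python3 - <<'E'
from h import *; from station import r,viewer
look('w12');s=r.sense();d=viewer.capture("wrist");R,B,O=dots(s,d)
print("orange",[o for o in O if abs(o[1])<130],s["tcp_pos"])
plan([479.3,69.3,105],-47,4,s)
E
```

```text
pointer px [449. 191.] angle by line -47.4 by centre -48.3 n 15
orange [array([478.21501867,  69.82658047])] [501.6385801   29.57221093 182.80729571]
[0.018, -0.074, 0.13, 0.0, -0.0, -0.0]
[0.018, -0.074, 0.13, 0.0, -0.0, -0.0]
[0.018, -0.074, 0.13, 0.0, -0.0, -0.0]
[0.018, -0.074, 0.13, 0.0, -0.0, -0.0]
```

View pics/w12.png

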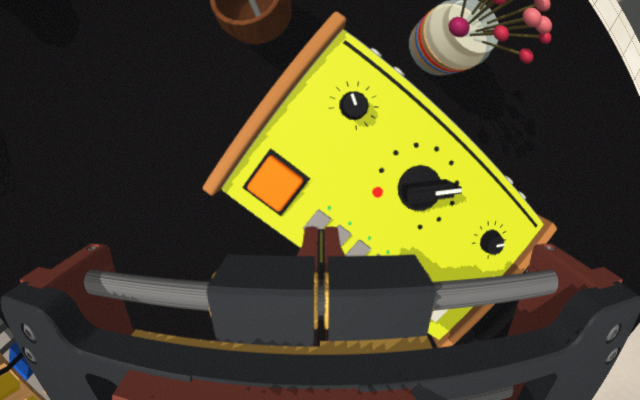

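The selector at (420,188) now points right to the seventh dot, with its line at -47°. The pad is at (275,182), and the jar, cup and knobs look unchanged. Next I'll press the pad.

Request:
move_arm([
  [0.018,-0.074,0.12,0,0,0,-1],
  [0.018,-0.074,0.12,0,0,0,-1],
  [0.018,-0.074,0.12,0,0,0,-1],
  [0.018,-0.074,0.12,0,0,0,-1],
  [0,0,0,0,0,0,-1],
])

```text
clock: 10.93
tcp_pos: [476.8, 70.0, 107.5]
tool_rot: [0.93, 0.367, -0.003, -0.0]
wrist_force: [-1.0, -0.7, -0.0]
opening: 0.5
```

Request:
move_arm([
  [0,0,0.12,0,0,0,-1],
  [0,0,0.1,0,0,0,-1],
  [0,0,0,0,0,0,-1],
  [0,0,0,0,0,0,-1],
])

```text
clock: 11.27
tcp_pos: [479.6, 68.0, 77.5]
tool_rot: [0.931, 0.366, -0.0, 0.0]
wrist_force: [-0.4, -0.3, 0.7]
opening: 0.3
```

Request:
move_arm([
  [0,0,0.05,0,0,0,-1],
  [0,0,0.02,0,0,0,-1],
  [0,0,0.013,0,0,0,-1],
  [0,0,0,0,0,0,-1],
  [0,0,0,0,0,0,-1],
])

```text
clock: 11.68
tcp_pos: [479.2, 69.0, 65.1]
tool_rot: [0.931, 0.366, 0.0, 0.0]
wrist_force: [0.3, 0.1, 0.1]
opening: 0.1
```

Request:
move_arm([
  [0,0,0.013,0,0,0,-1],
  [0,0,0.013,0,0,0,-1],
  [0,0,0,0,0,0,-1],
  [0,0,0,0,0,0,-1],
])

```text
clock: 12.02
tcp_pos: [479.2, 69.0, 61.0]
tool_rot: [0.931, 0.366, 0.0, 0.0]
wrist_force: [0.3, -1.4, 3.9]
opening: 0.6
```

Request:
move_arm([
  [0,0,0.012,0,0,0,-1],
  [0,0,0,0,0,0,-1],
  [0,0,0,0,0,0,-1],
])

```text
clock: 12.27
tcp_pos: [479.3, 69.0, 60.1]
tool_rot: [0.931, 0.366, 0.0, -0.0]
wrist_force: [-3.9, -1.0, 18.5]
opening: 0.6
```

The pad bottomed out (18 N at z 60, past its 4 N spring). I'll let it up and retreat.

Request:
move_arm([
  [0,0,-0.04,0,0,0,-1],
  [0,0,-0.1,0,0,0,-1],
  [0,0,-0.25,0,0,0,-1],
  [0,0,-0.25,0,0,0,-1],
  [0,0,-0.25,0,0,0,-1],
])

```text
clock: 12.68
tcp_pos: [477.5, 68.7, 193.2]
tool_rot: [0.931, 0.366, -0.001, 0.0]
wrist_force: [0.9, 0.6, 0.3]
opening: 0.1
```

Request:
move_arm([
  [0,-0.2,0,0,0,0,-1],
  [0,-0.1,0,0,0,0,-1],
  [0,0,0,0,0,0,-1],
  [0,0,0,0,0,0,-1],
])

```text
clock: 13.02
tcp_pos: [447.3, 102.6, 192.3]
tool_rot: [0.93, 0.367, -0.0, -0.0]
wrist_force: [0.2, -0.9, -0.4]
opening: 0.5
```

```bash
python3 - <<'E'
from h import *; from station import r
look('w13');s=r.sense();print(s["tcp_pos"],s["wrist_force"])
E
```

```text
pointer px [518. 200.] angle by line -45.8 by centre -47.5 n 14
[447.85797624 101.82224637 192.22850868] [-0.4341999   0.83364563  0.24478351]
```

View pics/w13.png

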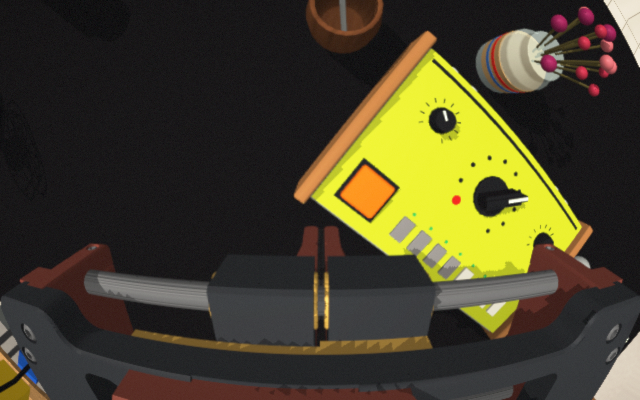

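The selector at (492,197) still points to the seventh dot (-46°). The pad at (367,190) looks up, the cup and jar are standing, and the gripper is clear. I'm handing in.

```bash
python3 -c "
from station import r
print(r.sign_off())"
```

```text
the job is handed in; nothing more can be done
None
```

The selector is on the seventh dot, and the start pad was pressed and let up again; I handed the job in at about 13 s of the 54 s allowed.

- **Selector:** It started on the second dot. I pushed it through five clicks with one finger of the shut gripper, using 3–5 N at the pointer. The second click stalled on the crest and needed a further small push.
- **Order:** I confirmed the pointer at -47° before pressing the pad. It read -46° just before hand-in; the seventh dot is at -45°.
- **Start pad:** I pressed it to its bottom stop, with the fingertip 5 mm below first contact and 18 N at the wrist. In the last view it looks up, though I did not measure its travel afterwards.
- **Everything else:** The cup, jar and two round knobs looked undisturbed, and the arm ended clear of everything at 192 mm. The microphone was mostly hidden in the last view; I kept the arm away from it but did not check it again.

The top and wrist cameras disagreed by about 4 mm on the selector's axis. Contact also came about 3 mm later than my geometry predicted, so for the last three clicks I went in small steps, watching the force and checking the pointer in the camera views where it could be seen.

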